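Shim the rocking banding wheel

ROBOT

A 7-joint arm with a two-finger parallel gripper is mounted at the origin on the work surface. World frame = base frame: x ahead of the robot, y to its left, z up, the work surface at z = 0. Lengths are in m, angles in degrees, forces in N, time in s.
With the tool pointing down it reaches from about 0.425 to 0.95 m from the base axis. Payload 16.7 kg.
Tool frame: the origin (TCP) lies midway between the tips of the shut fingers; the grasp point (between the pads) lies 19 mm behind it; z points along the fingers, y is the line along which they close (so a half turn about z gives the same grasp; the last joint's range is limited). The gripper opens to 94 mm and grips with 3 to 60 N. Pads are 16 mm wide; open, the fingers measure 119 mm over their backs; the gripper's body (75 mm by 177 mm) begins 78 mm behind the grasp point.
Start: joints at [-80.644, 24.414, 4.234, 92.017, -1.954, 63.644, -3.845], TCP at [0.208, 0.642, 0.205] pointing down, gripper open.
Joint ranges: [-163.25, 163.25], [-28.42, 122.38], [-70.27, 78.77], [12.13, 141.07], [-58.53, 238.53], [9.26, 117.41], [-156.51, 156.51]. Speed limits (degrees/s): [108.29, 108.29, 136.94, 136.94, 172.46, 172.46, 172.46].

INTERFACE

Orientations are given as [roll, pitch, yaw] about the fixed x, y, z axes, in that order (R = Rz(yaw) Ry(pitch) Rx(roll)).
In Python, from bench import manip gives the robot as it stands.
- The arm moves only by the tool step_arm, never from a script. Its argument "targets" is a list of rows, each an object with "delta_pos": the shift along the world's x, y, z normalised to -1 to 1, where 1 is 0.15 m, a list of three; "rot": the turn, a rotation vector about the world's x, y, z normalised to -1 to 1, where 1 is 0.5 rad, a list of three; "claw": the opening, from 0 (shut) to 1 (fully open). A call has exactly 5 rows; each row shifts and turns the commanded pose from where the row before left it; what a row does not reach is not made up. A row lasts 1/8 s, in which the tool goes at most 62.5 mm and 10.7 degrees, less where a joint would pass 70% of its speed; a pose out of reach is approached as far as the arm can. A call with a number of a shift or a turn outside -1 to 1 is refused whole. A call with a gripper value outside its range is refused whole. The fingers move at their own pace and stop on an object; the grip force is fixed at half the most. Time passes only in rows, so rows that do not move let the fingers close, or fill a call up. It gives the time, the measured TCP pose, the force, the opening and the grip force at its end, in the units of the state.
- manip.get_state(): the state, without advancing time (a new reading comes with each control period).
- manip.grab_frame(name): name is "scene" or "top" or "wrist"; returns a dict with "image" (420x560x3 uint8, red, green, blue), "z_map" (420x560 float32, m along the optical axis (not along the pixel's ray), 0 where there is no reading), "vertical_fov" (degrees; the focal length in pixels is half the picture's height over the tangent of half this angle, whatever the lens; pixels are square), "cx", "cy" (the principal point, pixels), "k1" (the pictures are not rectified: a ray, as slopes to the right and down, at radius r is drawn at 1 + k1 r^2 times it, then the intrinsics apply), "eye" and "orientation" of the camera in the world. Camera axes: x right, y up, looking along -z (the intrinsics and any distortion apply to the point x, -y, -z); pixel columns grow to the right and rows downward; lengths in m; the calibration is good to about 2 mm. A picture is of the moment at which its call begins.
- manip.close_job(): hands the job in; it is judged then, once.
The state is a dict: "time": time; "q": joint angles; "joint_vel": joint speeds; "joint_torque": joint torques, N m; "tool_pos": TCP position; "eef_rot": TCP orientation; "wrist_force": force on the tool from outside, world axes, zero at the start; "moment": the same for the moment, N m; "finger_gap": finger opening in m; "finger_force": force on a finger pad.
Only numpy, scipy, OpenCV 4.12 (cv2) and the standard library are available. Lean on these libraries where they do the work, as an engineer would, in place of code of your own. Each camera call takes 0.05 s, during which the arm holds its last target. There are 200 camera calls.

TASK

The potter's banding wheel rocks because one leg of its base has lost its foot pad. Without gripping or lifting anything, push the wooden wedge along the bench, thin end first, under that bare foot until it is snug and the wheel stands level, then press down firmly on the end of that leg from above to check that it no longer dips. Do not shove the wheel along or disturb the other ware, and finish with your hand clear.

Things in the scene. Friction and masses are not known exactly. Their poses are not given: they have to be found in the camera images.
- wheel: potter's banding wheel, loose, about 4.5 kg: cast base of four legs in a plus, each 28 mm wide, top 32 mm above the bench, ending 163 mm from the centre. Three legs stand on black rubber pads 30 mm across; the one along the body's +x (roughly to the robot's left) has lost its pad and hangs free: pressed with over about 3 N it dips. Origin: under the centre, on the bench; z up
- head (a point): centre of the wheel's round head, 180 mm across, top 72 mm above the bench; it does not turn here. A clay bowl is fixed on it, 58 mm in radius, its rim 123 mm above the bench. Axes: the wheel's
- bare_foot (a point): lowest point of the foot without a pad, a steel ball end of 9 mm radius hanging 8 mm above the bench, 145 mm from the wheel's centre along the wheel's +x. Axes: the wheel's
- leg_end (a point): top of the flat round boss (36 mm across) at the end of the leg straight above bare_foot, 33 mm above the bench: the place to press. Axes: the wheel's
- wedge: dark wooden wedge lying flat, 110 mm long, 50 mm wide, about 70 g, thin end towards the bare foot: 2 mm thick there, rising evenly to 22 mm at the upright flat back. Origin: centre of its underside, 55 mm from either end; +x to the thin end, z up. It slides at about 0.5 N, and is snug with the foot 23 mm from its origin on the thin side; from there the push stiffens and it stays put
- wedge_back (a point): centre of the wedge's upright back face (50 mm wide, 22 mm high), 11 mm above the bench, 55 mm behind the wedge's origin. Axes: the wedge's
- tumbler: blue-glazed ceramic tumbler, 68 mm wide, 90 mm high; a bystander. Origin: centre of its underside
- pigment_jar: capped amber glass jar, 54 mm wide, 85 mm high; a bystander. Origin: centre of its underside
- vase: small unglazed vase, 72 mm wide, 95 mm high; a bystander. Origin: centre of its underside
- pinch_bowl: small unglazed bowl, 90 mm wide, 40 mm high; a bystander. Origin: centre of its underside
- glaze_brush: brush 170 mm long lying on the bench; a bystander
- mug: white mug, 80 mm wide, 85 mm high, with a handle; a bystander. Origin: centre of its underside
- clay_block: block of clay 90 x 55 x 45 mm; a bystander. Origin: centre of its underside
There are look-alikes about, which are no part of the job. Of the things like the wedge, leave any that is orange, pink or turquoise; of the rest the larger one is meant.

How it is judged (in metres and radians):
On the way, in this order (a step that is already met when the one before it is completed fails the run):
1. the wedge is pushed in under the bare foot until snug (less than about 1.5 mm of play left), lying flat (x of bare_foot in the frame of wedge between -0.01 and 0.029 m and y of bare_foot in the frame of wedge between -0.02 and 0.02 m and angle between wedge's own z axis and vertical below 0.05 rad and angle between wheel's own z axis and vertical below 0.015 rad), for 0.2 s.
2. the leg end above the wedge is pressed with more than 4 N and the wheel stays level (less than 0.015 rad) (contact force between the fingers and wheel above 4 N and horizontal distance between the grasp point and leg_end below 0.045 m and angle between wheel's own z axis and vertical below 0.015 rad and x of bare_foot in the frame of wedge between -0.01 and 0.029 m and y of bare_foot in the frame of wedge between -0.02 and 0.02 m), for 0.2 s.
At the end, for the whole second after the job is handed in: The bare foot stands over the wedge, at most 29 mm (snug is 23 mm) from the wedge's centre towards the thin end and within 20 mm of its centre line; the wheel is level within 0.015 rad, the wedge flat on the bench, both at rest (all of step 1 and linear speed of each of wheel, wedge below 0.01 m/s); the robot touches nothing.
It fails at once if the wedge is lifted or stood up (height (world z) of wedge above 0.012 m or angle between wedge's own z axis and vertical above 0.3 rad).
It fails at once if the wheel is lifted or tipped (height (world z) of wheel above 0.012 m or angle between wheel's own z axis and vertical above 0.1 rad).
It fails at once if the wheel is shoved more than 30 mm (distance of wheel from where it was at the start of the episode above 0.03 m).
It fails at once if other ware is moved more than 30 mm or tipped (distance of any of tumbler, pigment_jar, vase, pinch_bowl, glaze_brush, mug, clay_block from where it was at the start of the episode above 0.03 m or angle between any of tumbler, pigment_jar, vase, pinch_bowl, mug, clay_block's own z axis and vertical above 0.5 rad).
It also fails if it takes over 45 s, if anything falls off the work surface, if the arm or the gripper's body presses on something with over 40 N, if the wrist force passes 120 N, or if a joint passes its speed limit or range.

## Working session

There is one attempt and no reset: what is moved stays moved. The work goes in short steps, Python scripts to look and compute and a tool call to move; the robot and the scene stay as the last step left them, time stands still between calls to the robot, and variables do not carry over. Pictures are saved under pics/ and viewed, at most 10 in all, crops included, and the job is handed in when it is done.

Besides the shell and the picture viewer there is one more tool, called after "Emit:" as name([rows], argument=value, ...), one row to a line, values as JSON. step_arm: Moves the arm, as the interface text tells. Scaled input: -1 to 1 covers 0.15 m each way for a shift and 0.5 rad each way for a turn. Its arguments: {"type":"object","properties":{"targets":{"type":"array"}},"required":["targets"]}

```bash
mkdir -p pics; cat > h.py <<'E'
import numpy as np, cv2
from scipy.spatial.transform import Rotation as R
from bench import manip
def grab(n):
    f=manip.grab_frame(n); return f
def Rm(f):
    o=np.array(f["orientation"],float)
    if o.shape==(3,3): return o
    return R.from_euler('xyz',o,degrees=True).as_matrix()
def K(f):
    F=210/np.tan(np.radians(f["vertical_fov"])/2); return np.array([[F,0,f["cx"]],[0,F,f["cy"]],[0,0,1.]])
def rays(f,uv):
    s=cv2.undistortPoints(np.array(uv,float).reshape(-1,1,2),K(f),np.array([f["k1"],0,0,0.])).reshape(-1,2)
    return np.c_[s[:,0],-s[:,1],-np.ones(len(s))]@Rm(f).T
def onplane(f,uv,z):
    d=rays(f,uv); e=np.array(f["eye"]); return e+d*((z-e[2])/d[:,2])[:,None]
def bydepth(f,uv):
    uv=np.array(uv,int).reshape(-1,2); return np.array(f["eye"])+rays(f,uv)*f["z_map"][uv[:,1],uv[:,0]][:,None]
def proj(f,P):
    c=(np.array(P).reshape(-1,3)-np.array(f["eye"]))@Rm(f); s=np.c_[c[:,0]/-c[:,2],-c[:,1]/-c[:,2]]
    s=s*(1+f["k1"]*(s**2).sum(1))[:,None]; k=K(f); return s*k[0,0]+[f["cx"],f["cy"]]
def save(n,im): cv2.imwrite("pics/"+n,cv2.cvtColor(im,cv2.COLOR_RGB2BGR))
E
python3 - <<'E'
from h import *
import pickle
for n in("scene","top","wrist"):
    f=grab(n); pickle.dump(f,open(n+".pkl","wb")); save(n+"0.png",f["image"])
    print(n,f["eye"],f["orientation"],f["vertical_fov"],f["k1"],f["cx"],f["cy"],(f["z_map"]>0).mean())
print(manip.get_state())
E
```

```text
scene [ 0.93485144 -0.49274328  0.61204757] [51.67063665 -0.89085515 40.97948319] 55.77228979063021 -0.012822528880133048 279.1314131587458 211.9850202048372 0.9959481292517007
top [0.37829395 0.03747109 1.04612497] [  7.37536187   1.00856448 -91.59173669] 52.730981532621385 -0.12119829719547612 283.9133660385564 208.07126596586107 0.9961607142857143
wrist [0.14504983 0.66288012 0.38504484] [-13.01202764   0.11099646  72.13176863] 62.79410003887308 -0.04578310128502982 277.79324841376075 211.01338981363563 0.9942687074829932
{'time': 0.15, 'q': array([-80.64303992,  24.44206688,   4.23285122,  92.0423411 ,
        -1.95355717,  63.64490506,  -3.844013  ]), 'joint_vel': array([-0.0301003 , -0.03732853, -0.05476596, -0.20541032, -0.04697805,
       -0.03233312, -0.02031979]), 'joint_torque': array([ 4.52324297e-03, -9.36283493e+01,  3.66944611e+00, -4.54419315e+01,
       -4.86983615e-02,  1.80148822e-02,  1.53993433e-04]), 'tool_pos': array([0.20765232, 0.64191046, 0.20494096]), 'eef_rot': array([-1.79943032e+02,  4.37617181e-03,  1.62075061e+02]), 'wrist_force': array([-0.69809581, -0.04989622,  0.52515479]), 'moment': array([-0.02900994,  0.03194819,  0.00772144]), 'finger_force': 0.0, 'finger_gap': 0.09377840118729058}
```

View pics/top0.png

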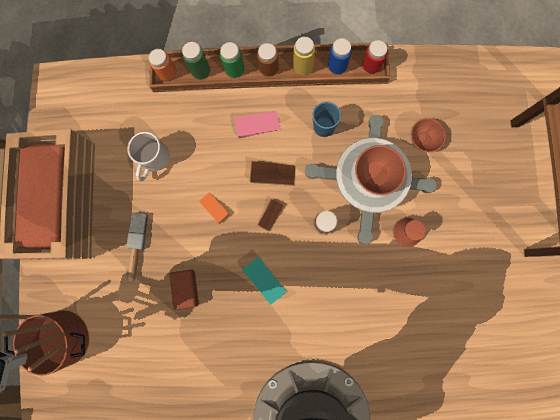

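View pics/scene0.png

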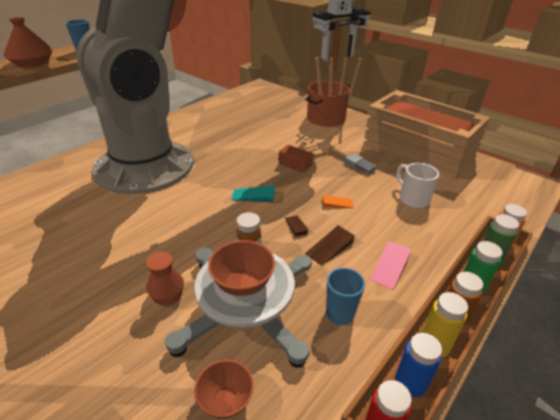

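Candidates for the wedge (top view): pink (258,124), orange (214,208) and turquoise (264,279) are excluded by colour. That leaves dark large (272,173) and dark small (271,214), with the clay block at (184,289). I choose the larger dark one at (272,173), which has its end facing the bare leg boss at (313,171).

```bash
python3 - <<'E'
from h import *
import pickle
f=pickle.load(open("top.pkl","rb")); im=f["image"]
print(im[173,272],im[171,313],im[185,372])
m=((im.astype(int).sum(2)<190)).astype(np.uint8); m[:150]=0;m[195:]=0;m[:,:240]=0;m[:,303:]=0
n,l,st,_=cv2.connectedComponentsWithStats(m); i=1+st[1:,4].argmax(); m=(l==i).astype(np.uint8); print(st[i])
ys,xs=np.nonzero(cv2.erode(m,np.ones((3,3))))
P=bydepth(f,np.c_[xs,ys]); A=np.c_[P[:,:2],np.ones(len(P))]; c=np.linalg.lstsq(A,P[:,2],rcond=None)[0]
print("plane",c,"zrange",P[:,2].min(),P[:,2].max(), "descent dir yaw",np.degrees(np.arctan2(-c[1],-c[0])))
cn=max(cv2.findContours(m,0,2)[0],key=len).reshape(-1,2)
# each contour pt onto fitted plane
d=rays(f,cn); e=np.array(f["eye"]); t=(c[0]*e[0]+c[1]*e[1]+c[2]-e[2])/(d[:,2]-d[:,:2]@c[:2]); Q=e+d*t[:,None]
r=cv2.minAreaRect(Q[:,:2].astype(np.float32)*1000); print(r, cv2.boxPoints(r))
# leg tops by depth: z 0.028-0.037 near wheel
yy,xx=np.mgrid[90:260,290:450]; uv=np.c_[xx.ravel(),yy.ravel()]; W=bydepth(f,uv); col=im[uv[:,1],uv[:,0]].astype(int)
cyl=(W[:,2]>.024)&(W[:,2]<.042)&(col[:,0]<=col[:,2]+25)
hd=(W[:,2]>.064)&(W[:,2]<.08)&(col.min(1)>120)
hp=uv[hd]; (cx,cy),rad=cv2.minEnclosingCircle(hp.astype(np.float32)); 
hm=np.zeros(im.shape[:2],np.uint8); hm[hp[:,1],hp[:,0]]=1; hc=max(cv2.findContours(hm,0,1)[0],key=len); H=onplane(f,hc,.072)[:,:2].astype(np.float32)*1000
print("head",cv2.minEnclosingCircle(H), cv2.fitEllipse(H))
L=W[cyl]; lm=np.zeros(im.shape[:2],np.uint8); lm[uv[cyl][:,1],uv[cyl][:,0]]=1
n,l,st,ce=cv2.connectedComponentsWithStats(lm)
for i in range(1,n):
    if st[i,4]>60:
        y,x=np.nonzero(l==i); q=onplane(f,np.c_[x,y],.033); print(st[i],ce[i],q.mean(0)[:2], "xr",q[:,0].min(),q[:,0].max(),"yr",q[:,1].min(),q[:,1].max())
v=im.copy(); v[lm>0]=[255,0,0]; v[m>0]=[0,255,0]; v[hm>0]=[255,255,0]
save("seg.png",cv2.resize(np.hstack([im[90:260,230:450],v[90:260,230:450]]),None,fx=1.8,fy=1.8))
E
```

```text
[74 45 31] [124 125 114] [73 41 30]
[251 162  44  23 826]
plane [-1.68413246  0.1308322   1.01952694] zrange -0.000622033037313674 1.0461249722626036 descent dir yaw -4.442113499275206
((604.2407836914062, 81.28199768066406), (114.70033264160156, 78.7162094116211), 83.94134521484375) [[559.04944   28.40628 ]
 [637.3259    20.098053]
 [649.4321   134.15771 ]
 [571.15564  142.46594 ]]
head ((578.6742553710938, -162.32235717773438), 90.13592529296875) ((578.275390625, -161.66847229003906), (176.34710693359375, 177.5340118408203), 99.37337493896484)
[315 111  21  14  76] [326.15789474 115.13157895] [ 0.74055313 -0.06024087] xr 0.7168597809247329 0.7516781850593277 yr -0.08183287962954422 -0.03198073019735171
[369 115  14  23 252] [375.36507937 126.04761905] [ 0.70899671 -0.18176148] xr 0.6804389578508454 0.7378096230589661 yr -0.1996913360545271 -0.1640091118889712
[306 164  30  15 347] [320.11239193 171.62536023] [ 0.5968726  -0.03911119] xr 0.5799507642449873 0.6166429831371625 yr -0.07586539898506206 -0.004399233156336495
[410 178  27  15 303] [423.31353135 184.34983498] [ 0.55820371 -0.29129472] xr 0.5388408736758339 0.5747322791171701 yr -0.3230013174461432 -0.2574167743721594
[358 211  15  33 381] [365.57480315 227.70341207] [ 0.45655413 -0.14301427] xr 0.4198266479830705 0.49711865545255307 yr -0.1603983525856213 -0.12354944399287154
```

View pics/seg.png

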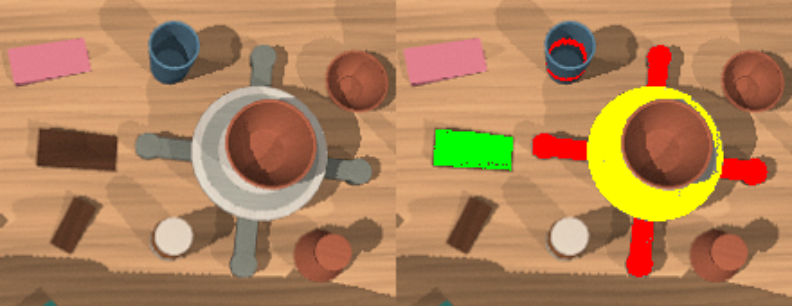

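The crop shows the large dark wedge (left panel, about (77,150)) pointing at the bare boss (about (147,147)). The segmentation is clean. The wedge's plane fit was spoiled by empty depth readings, so I'll refit it robustly.

```bash
cat > wedge.py <<'E'
from h import *
def wedge(f,box,thr=190):
    im=f["image"]; x0,x1,y0,y1=box
    m=((im.astype(int).sum(2)<thr)).astype(np.uint8); k=np.zeros_like(m);k[y0:y1,x0:x1]=1; m*=k
    n,l,st,_=cv2.connectedComponentsWithStats(m); i=1+st[1:,4].argmax(); m=cv2.morphologyEx((l==i).astype(np.uint8),3,np.ones((3,3)))
    ys,xs=np.nonzero(cv2.erode(m,np.ones((3,3)))); P=bydepth(f,np.c_[xs,ys]); P=P[(P[:,2]<.04)&(P[:,2]>-.01)]
    for _ in range(3):
        c=np.linalg.lstsq(np.c_[P[:,:2],np.ones(len(P))],P[:,2],rcond=None)[0]
        r=P[:,2]-np.c_[P[:,:2],np.ones(len(P))]@c; P=P[abs(r)<.004]
    cn=max(cv2.findContours(m,0,1)[0],key=len).reshape(-1,2)
    d=rays(f,cn); e=np.array(f["eye"]); t=(c[0]*e[0]+c[1]*e[1]+c[2]-e[2])/(d[:,2]-d[:,:2]@c[:2]); Q=e+d*t[:,None]
    r=cv2.minAreaRect(Q[:,:2].astype(np.float32)*1000); return c,r,cv2.boxPoints(r),len(P)
E
python3 - <<'E'
from wedge import *
import pickle
f=pickle.load(open("top.pkl","rb")); c,r,b,n=wedge(f,(240,303,150,195))
print(n,c,"slope",np.hypot(c[0],c[1]),"thin dir",np.degrees(np.arctan2(-c[1],-c[0])));print(r,b)
E
```

```text
669 [ 0.01826967  0.18225221 -0.01328744] slope 0.1831656286592805 thin dir -95.72442764768039
((602.0310668945312, 77.61297607421875), (106.42449188232422, 50.1256217956543), 86.06690979003906) [[573.3774    26.245148]
 [623.38495   22.806961]
 [630.68475  128.9808  ]
 [580.6772   132.41899 ]]
```

Emit:
step_arm([
  {"delta_pos": [0.178, -0.2, 0], "rot": [0, 0, -0.177], "claw": 0.22},
  {"delta_pos": [0.178, -0.2, 0], "rot": [0, 0, -0.177], "claw": 0.22},
  {"delta_pos": [0.178, -0.2, 0], "rot": [0, 0, -0.177], "claw": 0.22},
  {"delta_pos": [0.178, -0.2, 0], "rot": [0, 0, -0.177], "claw": 0.22},
  {"delta_pos": [0.178, -0.2, 0], "rot": [0, 0, -0.177], "claw": 0.22},
])

```text
time: 0.78
tool_pos: [0.3428, 0.4903, 0.2055]
eef_rot: [180.0, -0.0, 136.4]
wrist_force: [0.4, 0.6, 0.0]
finger_gap: 0.0476
finger_force: 0.0
```

Emit:
step_arm([
  {"delta_pos": [0.178, -0.2, 0], "rot": [0, 0, -0.177], "claw": 0.22},
  {"delta_pos": [0.178, -0.2, 0], "rot": [0, 0, -0.177], "claw": 0.22},
  {"delta_pos": [0.178, -0.2, 0], "rot": [0, 0, -0.177], "claw": 0.22},
  {"delta_pos": [0.178, -0.2, 0], "rot": [0, 0, -0.177], "claw": 0.22},
  {"delta_pos": [0.178, -0.2, 0], "rot": [0, 0, -0.177], "claw": 0.22},
])

```text
time: 1.4
tool_pos: [0.4762, 0.34, 0.2056]
eef_rot: [180.0, -0.0, 111.0]
wrist_force: [1.2, 0.5, 0.5]
finger_gap: 0.0207
finger_force: 0.0
```

Emit:
step_arm([
  {"delta_pos": [0.178, -0.2, 0], "rot": [0, 0, -0.177], "claw": 0.22},
  {"delta_pos": [0.178, -0.2, 0], "rot": [0, 0, -0.177], "claw": 0.22},
  {"delta_pos": [0.178, -0.2, 0], "rot": [0, 0, -0.177], "claw": 0.22},
  {"delta_pos": [0.178, -0.2, 0], "rot": [0, 0, -0.177], "claw": 0.22},
  {"delta_pos": [0.178, -0.2, 0], "rot": [0, 0, -0.177], "claw": 0.22},
])

```text
time: 2.02
tool_pos: [0.6093, 0.1898, 0.2056]
eef_rot: [180.0, -0.0, 85.7]
wrist_force: [-0.1, 0.7, 0.2]
finger_gap: 0.0209
finger_force: 0.0
```

Emit:
step_arm([
  {"delta_pos": [0, 0, -0.32], "rot": [0, 0, 0], "claw": 0.22},
  {"delta_pos": [0, 0, -0.32], "rot": [0, 0, 0], "claw": 0.22},
  {"delta_pos": [0, 0, -0.32], "rot": [0, 0, 0], "claw": 0.22},
  {"delta_pos": [0, 0, -0.24], "rot": [0, 0, 0], "claw": 0.22},
  {"delta_pos": [0, 0, -0.1], "rot": [0, 0, 0], "claw": 0.22},
])

```text
time: 2.65
tool_pos: [0.6076, 0.1906, 0.0086]
eef_rot: [-179.9, 0.1, 85.9]
wrist_force: [-0.7, -0.2, 0.1]
finger_gap: 0.0206
finger_force: 0.0
```

```bash
python3 - <<'E'
from h import *
import pickle
f=grab("wrist"); pickle.dump(f,open("wrist1.pkl","wb")); save("w1.png",f["image"]); print(manip.get_state()["tool_pos"],f["eye"])
print(proj(f,[[.6002,-.0187,.033],[.602,.0776,.012],[.6057,.1307,.022],[.5984,.0245,.002]]))
E
```

```text
[0.60737033 0.19073711 0.00797304] [0.61199919 0.25653295 0.18873397]
[[290.33637579 564.05768655]
 [283.02769444 423.79304332]
 [283.489611   361.9703595 ]
 [282.78780015 472.57666556]]
```

View pics/w1.png

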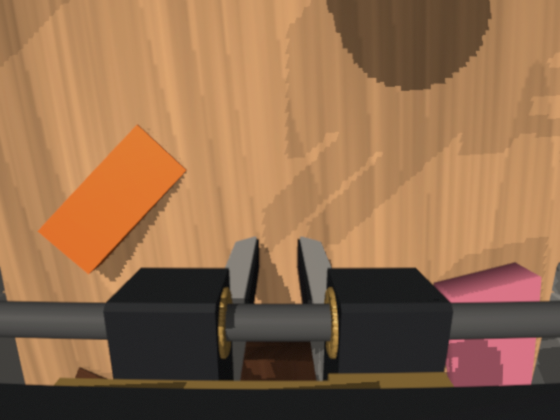

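The wrist view shows the wedge's back end at about (280,345), centred between the fingers. The pink and orange look-alikes are off to the sides. Next I push along −y.

Emit:
step_arm([
  {"delta_pos": [0, -0.1, 0.01], "rot": [0, 0, 0], "claw": 0.22},
  {"delta_pos": [0, -0.1, 0], "rot": [0, 0, 0], "claw": 0.22},
  {"delta_pos": [0, -0.08, 0], "rot": [0, 0, 0], "claw": 0.22},
  {"delta_pos": [0, -0.05, 0], "rot": [0, 0, 0], "claw": 0.22},
  {"delta_pos": [0, -0.05, 0], "rot": [0, 0, 0], "claw": 0.22},
])

```text
time: 3.32
tool_pos: [0.6083, 0.135, 0.0122]
eef_rot: [180.0, -0.0, 86.0]
wrist_force: [-0.4, 0.5, 0.3]
finger_gap: 0.0207
finger_force: 0.3
```

Emit:
step_arm([
  {"delta_pos": [0, -0.05, 0], "rot": [0, 0, 0], "claw": 0.22},
  {"delta_pos": [0, -0.05, 0], "rot": [0, 0, 0], "claw": 0.22},
  {"delta_pos": [0, -0.05, 0], "rot": [0, 0, 0], "claw": 0.22},
  {"delta_pos": [0, -0.05, 0], "rot": [0, 0, 0], "claw": 0.22},
  {"delta_pos": [0, -0.05, 0], "rot": [0, 0, 0], "claw": 0.22},
])

```text
time: 3.95
tool_pos: [0.6082, 0.0971, 0.0119]
eef_rot: [-180.0, 0.0, 86.0]
wrist_force: [0.6, 0.8, 0.6]
finger_gap: 0.0207
finger_force: 0.2
```

```bash
python3 - <<'E'
from wedge import *
print(manip.get_state()["tool_pos"],manip.get_state()["wrist_force"])
f=grab("scene"); save("s2.png",cv2.resize(f["image"][180:390,130:410],None,fx=2.5,fy=2.5))
f=grab("top"); save("t2.png",cv2.resize(f["image"][110:250,200:400],None,fx=3.5,fy=3.5))
E
```

```text
[0.6081857  0.09712812 0.0119086 ] [0.55604601 0.81240886 0.6129983 ]
```

View pics/s2.png

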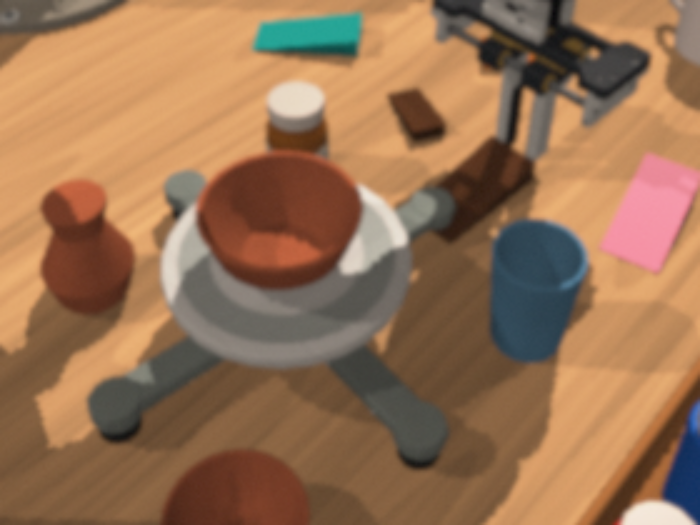

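The wedge is flat and its thin end is under the bare boss at about (430,207), with the fingers square on its back. I'll continue gently and watch the force.

Emit:
step_arm([
  {"delta_pos": [0, -0.03, 0], "rot": [0, 0, 0], "claw": 0.22},
  {"delta_pos": [0, -0.03, 0], "rot": [0, 0, 0], "claw": 0.22},
  {"delta_pos": [0, -0.03, 0], "rot": [0, 0, 0], "claw": 0.22},
  {"delta_pos": [0, -0.03, 0], "rot": [0, 0, 0], "claw": 0.22},
  {"delta_pos": [0, -0.02, 0], "rot": [0, 0, 0], "claw": 0.22},
])

```text
time: 4.68
tool_pos: [0.6082, 0.0763, 0.012]
eef_rot: [-180.0, 0.0, 86.0]
wrist_force: [0.9, 0.4, -0.2]
finger_gap: 0.0206
finger_force: 0.2
```

Emit:
step_arm([
  {"delta_pos": [0, -0.01, 0], "rot": [0, 0, 0], "claw": 0.22},
  {"delta_pos": [0, -0.01, 0], "rot": [0, 0, 0], "claw": 0.22},
  {"delta_pos": [0, 0, 0], "rot": [0, 0, 0], "claw": 0.22},
  {"delta_pos": [0, 0, 0], "rot": [0, 0, 0], "claw": 0.22},
  {"delta_pos": [0, 0, 0], "rot": [0, 0, 0], "claw": 0.22},
])

```text
time: 5.3
tool_pos: [0.6082, 0.0738, 0.0119]
eef_rot: [-180.0, 0.0, 86.0]
wrist_force: [-0.8, -0.2, -0.1]
finger_gap: 0.0207
finger_force: 0.0
```

Emit:
step_arm([
  {"delta_pos": [0, -0.007, 0], "rot": [0, 0, 0], "claw": 0.22},
  {"delta_pos": [0, -0.007, 0], "rot": [0, 0, 0], "claw": 0.22},
  {"delta_pos": [0, -0.007, 0], "rot": [0, 0, 0], "claw": 0.22},
  {"delta_pos": [0, -0.007, 0], "rot": [0, 0, 0], "claw": 0.22},
  {"delta_pos": [0, -0.007, 0], "rot": [0, 0, 0], "claw": 0.22},
])

```text
time: 5.92
tool_pos: [0.6082, 0.0684, 0.012]
eef_rot: [180.0, -0.0, 86.0]
wrist_force: [0.4, -0.3, -0.5]
finger_gap: 0.0209
finger_force: 0.1
```

Emit:
step_arm([
  {"delta_pos": [0, -0.005, 0], "rot": [0, 0, 0], "claw": 0.22},
  {"delta_pos": [0, -0.005, 0], "rot": [0, 0, 0], "claw": 0.22},
  {"delta_pos": [0, 0, 0], "rot": [0, 0, 0], "claw": 0.22},
  {"delta_pos": [0, 0, 0], "rot": [0, 0, 0], "claw": 0.22},
  {"delta_pos": [0, 0, 0], "rot": [0, 0, 0], "claw": 0.22},
])

```text
time: 6.55
tool_pos: [0.6082, 0.067, 0.012]
eef_rot: [-180.0, -0.0, 86.0]
wrist_force: [0.4, -0.5, -1.0]
finger_gap: 0.0206
finger_force: 0.0
```

Emit:
step_arm([
  {"delta_pos": [0, -0.005, 0], "rot": [0, 0, 0], "claw": 0.22},
  {"delta_pos": [0, -0.005, 0], "rot": [0, 0, 0], "claw": 0.22},
  {"delta_pos": [0, -0.005, 0], "rot": [0, 0, 0], "claw": 0.22},
  {"delta_pos": [0, 0, 0], "rot": [0, 0, 0], "claw": 0.22},
  {"delta_pos": [0, 0, 0], "rot": [0, 0, 0], "claw": 0.22},
])

```text
time: 7.18
tool_pos: [0.6082, 0.0648, 0.012]
eef_rot: [-180.0, -0.0, 86.0]
wrist_force: [-0.0, 2.4, -0.8]
finger_gap: 0.0203
finger_force: 1.0
```

```bash
python3 - <<'E'
from wedge import *
s=manip.get_state(); print(s["tool_pos"],s["wrist_force"])
f=grab("top"); im=f["image"]; save("t3.png",cv2.resize(im[110:250,220:420],None,fx=4,fy=4))
f=grab("scene"); save("s3.png",cv2.resize(f["image"][180:330,240:440],None,fx=4,fy=4))
E
```

```text
[0.60822547 0.06483244 0.01197841] [-0.03645889  2.434138   -0.77802216]
```

View pics/s3.png

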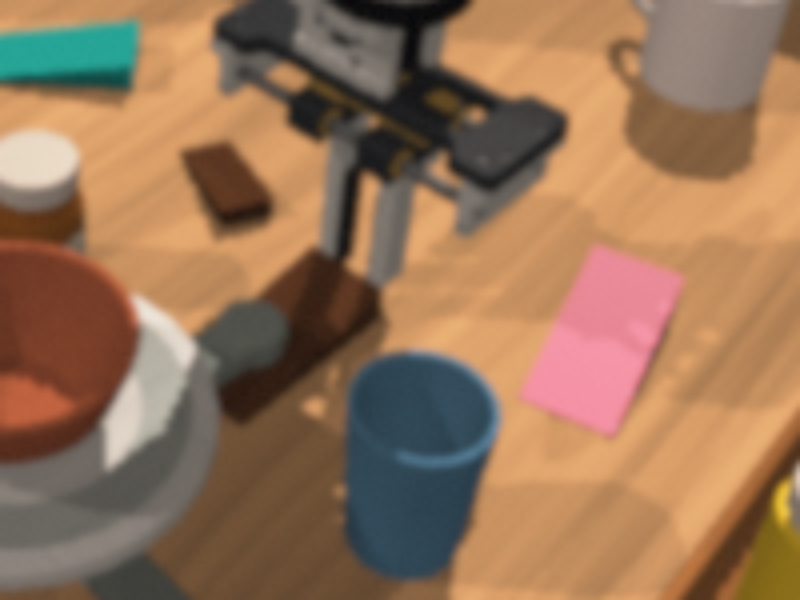

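The wedge is under the boss (about (245,335)) and the push has stiffened to 2.4 N, just where I expected snug. I'll push slightly further to seat it.

Emit:
step_arm([
  {"delta_pos": [0, -0.004, 0], "rot": [0, 0, 0], "claw": 0.22},
  {"delta_pos": [0, -0.004, 0], "rot": [0, 0, 0], "claw": 0.22},
  {"delta_pos": [0, 0, 0], "rot": [0, 0, 0], "claw": 0.22},
  {"delta_pos": [0, 0, 0], "rot": [0, 0, 0], "claw": 0.22},
  {"delta_pos": [0, 0, 0], "rot": [0, 0, 0], "claw": 0.22},
])

```text
time: 7.9
tool_pos: [0.6083, 0.064, 0.012]
eef_rot: [180.0, -0.0, 86.0]
wrist_force: [0.3, 5.5, -0.1]
finger_gap: 0.0207
finger_force: 2.5
```

Emit:
step_arm([
  {"delta_pos": [0, 0.05, 0], "rot": [0, 0, 0], "claw": 0.22},
  {"delta_pos": [0, 0.15, 0], "rot": [0, 0, 0], "claw": 0.22},
  {"delta_pos": [0, 0, 0.25], "rot": [0, 0, 0], "claw": 0.22},
  {"delta_pos": [0, 0, 0.25], "rot": [0, 0, 0], "claw": 0.1},
  {"delta_pos": [0, 0, 0.1], "rot": [0, 0, 0], "claw": 0},
])

```text
time: 8.52
tool_pos: [0.609, 0.0951, 0.1039]
eef_rot: [179.9, -0.1, 86.1]
wrist_force: [-1.2, -0.6, 1.0]
finger_gap: 0.0042
finger_force: 0.0
```

```bash
python3 - <<'E'
from wedge import *
import pickle
s=manip.get_state(); print(s["tool_pos"],s["wrist_force"])
f=grab("top"); im=f["image"]; f0=pickle.load(open("top.pkl","rb"))
save("t4.png",cv2.resize(im[110:250,220:420],None,fx=4,fy=4))
for g in (f0,f):  # head circle + legs as before
    im=g["image"]; yy,xx=np.mgrid[150:260,290:450]; uv=np.c_[xx.ravel(),yy.ravel()]; W=bydepth(g,uv); col=im[uv[:,1],uv[:,0]].astype(int)
    hd=(W[:,2]>.064)&(W[:,2]<.08)&(col.min(1)>120); q=W[hd]; q=q[q[:,1]>-.25]
    c=np.linalg.lstsq(np.c_[q[:,:2],np.ones(len(q))],q[:,2],rcond=None)[0]; print("head slope",c)
    for b in((306,336,164,179),(358,373,211,244),(410,437,178,193)):
        k=(W[:,2]>.024)&(W[:,2]<.042)&(uv[:,0]>=b[0])&(uv[:,0]<b[1])&(uv[:,1]>=b[2])&(uv[:,1]<b[3]); print(W[k].mean(0),k.sum())
E
```

```text
[0.60899073 0.09509314 0.10385543] [-1.15622891 -0.57043956  1.03303222]
head slope [ 0.00103745 -0.0001859   0.07164939]
[ 0.59651019 -0.03864508  0.03198721] 366
[ 0.45635139 -0.14312095  0.03231394] 388
[ 0.55817973 -0.29187949  0.03222275] 315
head slope [1.83513917e-03 5.38251650e-05 7.11898376e-02]
[ 0.59642563 -0.03861586  0.03213923] 364
[ 0.45644203 -0.14312332  0.03229441] 390
[ 0.55830497 -0.29209133  0.03195048] 312
```

View pics/t4.png

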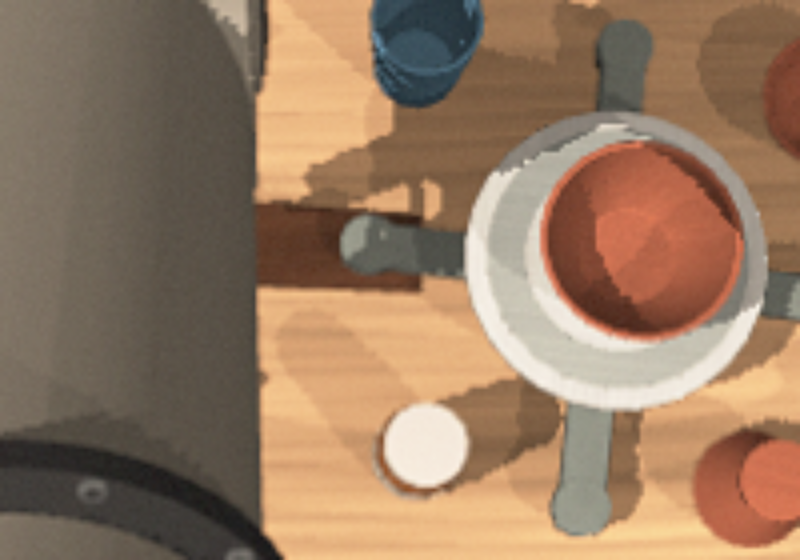

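The wheel has not moved and is level. The wedge (rows 207–290) is centred under the boss at about (368,243). Next is the press.

Emit:
step_arm([
  {"delta_pos": [-0.02, -0.2, 0], "rot": [0, 0, 0], "claw": 0},
  {"delta_pos": [-0.02, -0.3, 0], "rot": [0, 0, 0], "claw": 0},
  {"delta_pos": [-0.02, -0.26, 0], "rot": [0, 0, 0], "claw": 0},
  {"delta_pos": [0, 0, -0.2], "rot": [0, 0, 0], "claw": 0},
  {"delta_pos": [0, 0, -0.18], "rot": [0, 0, 0], "claw": 0},
])

```text
time: 9.2
tool_pos: [0.5987, -0.0204, 0.0432]
eef_rot: [-180.0, -0.0, 86.0]
wrist_force: [1.8, 0.3, 0.5]
finger_gap: 0.0003
finger_force: 0.0
```

Emit:
step_arm([
  {"delta_pos": [0, 0, -0.03], "rot": [0, 0, 0], "claw": 0},
  {"delta_pos": [0, 0, -0.02], "rot": [0, 0, 0], "claw": 0},
  {"delta_pos": [0, 0, -0.01], "rot": [0, 0, 0], "claw": 0},
  {"delta_pos": [0, 0, -0.01], "rot": [0, 0, 0], "claw": 0},
  {"delta_pos": [0, 0, 0], "rot": [0, 0, 0], "claw": 0},
])

```text
time: 9.82
tool_pos: [0.5994, -0.0204, 0.0348]
eef_rot: [180.0, -0.0, 86.0]
wrist_force: [0.1, 0.3, -0.5]
finger_gap: 0.0007
finger_force: 0.0
```

Emit:
step_arm([
  {"delta_pos": [0, 0, -0.007], "rot": [0, 0, 0], "claw": 0},
  {"delta_pos": [0, 0, -0.007], "rot": [0, 0, 0], "claw": 0},
  {"delta_pos": [0, 0, -0.005], "rot": [0, 0, 0], "claw": 0},
  {"delta_pos": [0, 0, 0], "rot": [0, 0, 0], "claw": 0},
  {"delta_pos": [0, 0, 0], "rot": [0, 0, 0], "claw": 0},
])

```text
time: 10.45
tool_pos: [0.5995, -0.0204, 0.0328]
eef_rot: [180.0, -0.1, 86.0]
wrist_force: [-7.1, 1.3, 22.8]
finger_gap: 0.0007
finger_force: 11.7
```

Pressing at about 23 N with no dip. I'll ease off, hold briefly, then rise and retreat.

Emit:
step_arm([
  {"delta_pos": [0, 0, 0.002], "rot": [0, 0, 0], "claw": 0},
  {"delta_pos": [0, 0, 0], "rot": [0, 0, 0], "claw": 0},
  {"delta_pos": [0, 0, 0], "rot": [0, 0, 0], "claw": 0},
  {"delta_pos": [0, 0, 0], "rot": [0, 0, 0], "claw": 0},
  {"delta_pos": [0, 0, 0], "rot": [0, 0, 0], "claw": 0},
])

```text
time: 11.08
tool_pos: [0.5994, -0.0204, 0.0329]
eef_rot: [180.0, -0.0, 86.0]
wrist_force: [-6.2, 1.6, 20.3]
finger_gap: 0.0006
finger_force: 9.7
```

Emit:
step_arm([
  {"delta_pos": [0, 0, 0.02], "rot": [0, 0, 0], "claw": 0},
  {"delta_pos": [0, 0, 0.1], "rot": [0, 0, 0], "claw": 0},
  {"delta_pos": [0, 0, 0.3], "rot": [0, 0, 0], "claw": 0},
  {"delta_pos": [0, 0, 0.3], "rot": [0, 0, 0], "claw": 0},
  {"delta_pos": [0, 0, 0.2], "rot": [0, 0, 0], "claw": 0},
])

```text
time: 11.7
tool_pos: [0.5997, -0.0207, 0.1729]
eef_rot: [179.9, -0.0, 86.0]
wrist_force: [-0.1, 0.7, 0.4]
finger_gap: 0.0001
finger_force: 0.0
```

Emit:
step_arm([
  {"delta_pos": [0, 0.3, 0], "rot": [0, 0, 0], "claw": 0},
  {"delta_pos": [0, 0.3, 0], "rot": [0, 0, 0], "claw": 0},
  {"delta_pos": [0, 0.3, 0], "rot": [0, 0, 0], "claw": 0},
  {"delta_pos": [0, 0.3, 0], "rot": [0, 0, 0], "claw": 0},
  {"delta_pos": [0, 0.2, 0], "rot": [0, 0, 0], "claw": 0},
])

```text
time: 12.32
tool_pos: [0.599, 0.1919, 0.1707]
eef_rot: [180.0, -0.0, 86.1]
wrist_force: [0.1, 0.0, -0.2]
finger_gap: 0.0008
finger_force: 0.0
```

```bash
python3 - <<'E'
from wedge import *
s=manip.get_state(); print(s["tool_pos"],s["wrist_force"])
f=grab("scene"); save("s5.png",cv2.resize(f["image"][180:330,240:440],None,fx=4,fy=4))
g=grab("top"); save("t5.png",cv2.resize(g["image"][110:250,220:420],None,fx=4,fy=4))
im=g["image"]; yy,xx=np.mgrid[150:260,290:450]; uv=np.c_[xx.ravel(),yy.ravel()]; W=bydepth(g,uv)
for b in((306,336,164,179),(358,373,211,244),(410,437,178,193)):
    k=(W[:,2]>.024)&(W[:,2]<.042)&(uv[:,0]>=b[0])&(uv[:,0]<b[1])&(uv[:,1]>=b[2])&(uv[:,1]<b[3]); print(W[k].mean(0),k.sum())
E
```

```text
[0.59896001 0.19187479 0.17073423] [ 0.08631721  0.03281104 -0.19021233]
[ 0.59635947 -0.03844257  0.03220322] 367
[ 0.45633221 -0.14317551  0.03223803] 390
[ 0.55829798 -0.29200069  0.03212406] 312
```

View pics/t5.png

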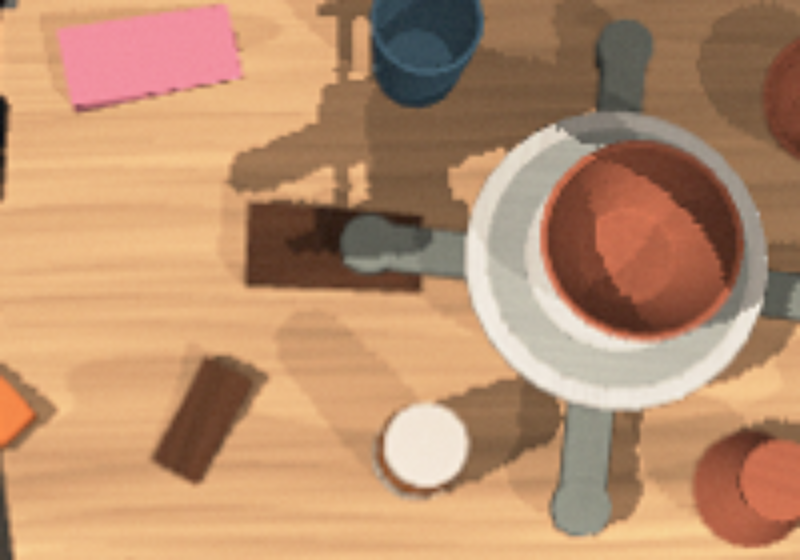

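The wedge (columns 247–421) is still under the boss at about (368,243), the wheel hasn't moved and the hand is clear. I'm handing in.

```bash
python3 -c "
from bench import manip
print(manip.close_job())"
```

```text
the job is handed in; nothing more can be done
None
```

I pushed the wedge snug under the bare foot and pressed the leg end at about 20 N; it did not dip. The wheel stayed level and in place, the hand is clear, and I handed the job in; no verdict was returned.

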